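# Square up a mounted leaf on the flatbed scanner and close the lid

## Robot

A 6-joint arm with a two-finger parallel gripper is mounted at the origin on the work surface. World frame = base frame: x ahead of the robot, y to its left, z up, the work surface at z = 0. Lengths are in m, angles in rad, forces in N, time in s.
With the tool pointing down it reaches from about 0.275 to 0.75 m from the base axis. Payload 10.2 kg.
Tool frame: the origin (TCP) lies between the finger pads; the fingertips stand 14 mm ahead of it and the grasp point (between the pads) lies 5 mm behind it; x points along the fingers, y is the direction in which the jaws open and shut, and the axes are right-handed (so a half turn about x gives the same grasp; the last joint's range is limited). The gripper opens to 85 mm and grips with 20 to 120 N. Pads are 22 mm wide; open, the fingers measure 114 mm over their backs; the gripper's body (76 mm by 85 mm) begins 54 mm behind the grasp point. The pads swing forward as they close: fully open they stand 13 mm farther back than shut.
Start: joints at [-1.436, 0.313, 1.498, -0, 1.331, -0.223], TCP at [0.184, -0.492, 0.245] pointing down, gripper open.
Joint ranges: [-2.94, 2.94], [-0.97, 2.17], [0.19, 2.56], [-1.23, 4.37], [0.02, 3.11], [-2.88, 2.88]. Speed limits (rad/s): [2.39, 2.39, 3.01, 3.14, 3.14, 3.14].

## Interface

Orientations are given as a unit quaternion [x, y, z, w].
In Python, from bench import * gives the robot as it stands.
- The arm moves only by the tool arm_command, never from a script. Its argument "plan" is a list that holds one entry, the list of rows, each a list of 5 numbers: the gripper command: -1 is shut, 1 is fully open, values between are in proportion, then the shift along the tool's x, y, z in mm, then the turn about the tool's x in rad. In form: [[[jaw, tx, ty, tz, roll], ...]]. A call has 1 to 5 rows; each row is the pose to reach, as a shift and turn from the pose measured when the call began, along the tool's axes at that moment; what a row does not reach only later rows make up. A row lasts 1/10 s, in which the tool goes at most 50 mm and 8.59 degrees, less where a joint would pass 70% of its speed; a pose out of reach is approached as far as the arm can. A call with a gripper value outside its range is refused whole. The fingers move at their own pace and stop on an object; the grip force is fixed at half the most. Time passes only in rows, so rows that repeat a pose let the fingers close. It gives the time, the measured TCP pose, the force and the opening at its end, in the units of the state.
- get_state(): the state, without advancing time (a new reading comes with each control period).
- get_image(name): name is "scene" or "top" or "wrist"; returns the picture (420x560x3 uint8, red, green, blue); there is no depth.
- camera_model(name): a dict with "mtx" (3x3 intrinsics, pixels), "rvec" (rotation vector, rad) and "tvec" (3), from world to camera coordinates, as OpenCV has them; the wrist camera has in their place "tool_from_camera" (4x4, takes a point from camera to tool coordinates, whose origin is the TCP and whose axes are the tool frame's). Camera axes: x right, y down, z forward; pixel columns grow to the right and rows downward; lengths in m; the calibration is good to about 2 mm. A picture is of the moment at which its call begins: read the wrist's pose just before it. camera_model takes no time and is no camera call.
- close_job(): hands the job in, once; it reports no verdict.
The state is a dict: "t": time; "joint_positions": joint angles; "joint_velocities": joint speeds; "joint_torque": joint torques, N m; "position": TCP position; "eef_rot": TCP orientation; "wrist_force": force on the tool from outside, world axes, zero at the start; "torque": the same for the moment, N m; "gripper_width": finger opening in m.
Only numpy, scipy, OpenCV 4.12 (cv2) and the standard library are available. Lean on these libraries where they do the work, as an engineer would, in place of code of your own. Each camera call takes 0.05 s, during which the arm holds its last target. There are 200 camera calls.

## Task

A leaf mounted on a thin board lies face down on the glass of the open scanner. The board is too thin to pick up, so press your fingertips on its top and drag it over the glass until it is squared up in the corner with the moulded arrow, touching both edges of the rim, without shifting the steel scale bar on the glass. Then close the lid gently and completely, leaving the other things on the bench alone.

Things in the scene. Friction and masses are not known exactly. Their poses are not given: they have to be found in the camera images.
- scanner: Fixed flatbed scanner, dark, 410 mm (its x) by 300 mm (its y), 61 mm high. Origin: centre of its underside. The glass, 58 mm above the bench, spans x -160 to 137 mm and y -105 to 111 mm and is framed by a rim standing 3 mm above it. The lid is hinged along the -y long side; the arrow's corner is at -x, +y.
- mount: Loose mounting board, off-white, plain side up, 80 mm (its x) by 120 mm (its y), 3 mm thick, about 30 g, flat on the scanner glass, where it slides easily (friction about 0.3). Origin: centre of its underside; z up. At the start its axes are within 0.45 rad of the scanner's.
- corner (a point): Inner corner of the scanner's rim by the moulded arrow, at glass level; axes as the scanner's. The glass reaches from here along +x and -y; the rim is 45 mm wide on the -x side and 39 mm on the +y side. The squared-up board has its centre +40 mm in x and -60 mm in y from here, its axes parallel to these.
- lid (a joint): Scanner lid angle: 0 = closed, 1.57 = upright, starts at 1.5 to 1.75. A stiff hinge lets it stay where it is left; about 4 to 5 N near its free edge swings it, less as it nears closing. The lid is a slab 400 mm along the hinge, 290 mm from hinge to free edge, 28 mm thick.
- hinge_mid (a point): Middle of the hinge line, which runs along the scanner's x, at 0, -143, 64 mm in the scanner's frame; axes as the scanner's. The lid's inner face lies within 1 mm of this line, its outer face (away from the glass when open) 27 mm from it; closed, it clears the rim by 2 mm, so board and scale bar fit under it.
- lid_edge (a point): Middle of the lid's free edge, half-way through its thickness: 290 mm from the hinge line. It moves with the lid.
- scale_bar: Loose flat steel scale bar on the glass, 22 mm (its x) by 160 mm (its y), 3 mm thick, 70 g, near the end of the glass far from the arrow's corner. Origin: centre of its underside. To be left where it is.
- pile: Pile of finished boards, 120 by 80 mm and 12 mm high, leaf side up, on the bench beside the scanner's front (the long side without the hinge). To be left alone.
- forceps: Steel forceps, 124 by 16 mm, 8 mm high, on the bench beside the scanner's front. To be left alone.
- lens: Hand lens with wooden handle, 145 mm long, 68 mm across, 13 mm high, on the bench beside the scanner's front. To be left alone.
- jar: Closed round jar, 88 mm across, 152 mm high, upright on the bench to the robot's left. To be left alone.
Not all that is in view belongs to the job. Several things have the shape of the mount; the one meant has the colours described above.

How it is judged:
By the outcome, as a careful person would: the job done as asked, in the order asked, and still so for the second after the job is handed in, with the robot touching nothing.
It also fails if it takes over 67 s, if anything falls off the work surface, if the arm or the gripper's body presses on something with over 40 N, if the wrist force passes 120 N, or if a joint passes its speed limit or range.

## Working session

There is one attempt and no reset: what is moved stays moved. The work goes in short steps, Python scripts to look and compute and a tool call to move; the robot and the scene stay as the last step left them, time stands still between calls to the robot, and variables do not carry over. Pictures are saved under pics/ and viewed, about 8 in all and at most 12, crops included, and the job is handed in when it is done.

Besides the shell and the picture viewer there is one more tool, called after "Request:" by a JSON object that holds its "op" and its "data", one argument or row to a line. arm_command: Moves the arm, as the interface text tells. Its arguments: {"type":"object","properties":{"plan":{"type":"array","items":{"type":"array","items":{"type":"array","items":{"type":"number"}}}}},"required":["plan"]}

```bash
mkdir -p pics; ls
python3 - <<'E'
from bench import *
import cv2,numpy as np
s=get_state();print({k:np.round(v,3) for k,v in s.items()})
for n in("scene","top"):
    cv2.imwrite(f"pics/{n}0.png",get_image(n)[:,:,::-1]);m=camera_model(n);print(n,m, -cv2.Rodrigues(np.array(m["rvec"],float))[0].T@np.array(m["tvec"]).ravel())
print(camera_model("wrist"))
E
```

```text
pics
{'t': np.float64(0.0), 'joint_positions': array([-1.436,  0.313,  1.498,  0.   ,  1.331, -0.223]), 'joint_velocities': array([ 0.   ,  0.001, -0.   , -0.001,  0.   ,  0.002]), 'joint_torque': array([-1.0000e-03, -4.1227e+01, -2.5974e+01, -0.0000e+00,  4.0000e-03,
       -0.0000e+00]), 'position': array([ 0.184, -0.492,  0.245]), 'eef_rot': array([ 0.696,  0.126, -0.696,  0.125]), 'wrist_force': array([0.406, 0.891, 0.895]), 'torque': array([-0.032, -0.023,  0.03 ]), 'gripper_width': np.float64(0.085)}
scene {'mtx': array([[448.32874651,   0.        , 279.69061833],
       [  0.        , 448.32874651, 209.07739162],
       [  0.        ,   0.        ,   1.        ]]), 'rvec': array([ 0.68823016,  2.5621438 , -1.17791941]), 'tvec': array([ 0.38704987, -0.14863077,  1.42164841])} [0.94681622 0.81125215 0.79899429]
top {'mtx': array([[380.47414972,   0.        , 280.75611989],
       [  0.        , 380.47414972, 208.65584492],
       [  0.        ,   0.        ,   1.        ]]), 'rvec': array([ 2.1804723 , -2.13342027,  0.08005107]), 'tvec': array([0.06664088, 0.53772441, 0.96955472])} [0.43615341 0.05081935 1.02020218]
{'mtx': array([[366.695735  ,   0.        , 278.03610636],
       [  0.        , 366.695735  , 210.58116368],
       [  0.        ,   0.        ,   1.        ]]), 'tool_from_camera': array([[-8.35830646e-04, -2.83634409e-01,  9.58932127e-01,
        -1.28297701e-01],
       [ 9.99999635e-01, -6.72679462e-05,  8.51729558e-04,
         4.84112534e-04],
       [-1.77074415e-04,  9.58932489e-01,  2.83634362e-01,
        -7.04935369e-02],
       [ 0.00000000e+00,  0.00000000e+00,  0.00000000e+00,
         1.00000000e+00]])}
```

View pics/scene0.png

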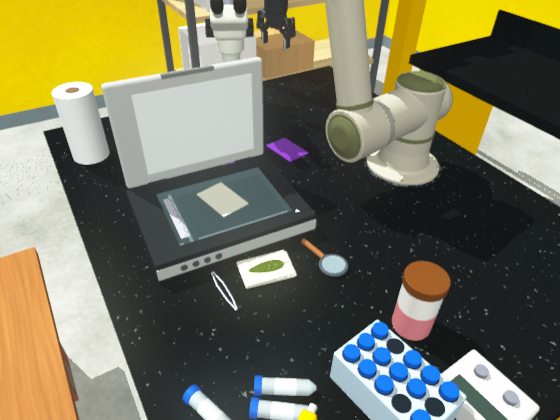

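View pics/top0.png

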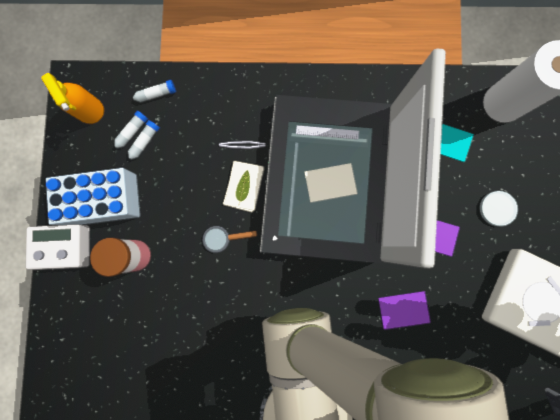

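The scene shows the scanner with its lid open and the hinge on the robot's right, with the arrow at about (297,211). In the top view the arrow is at (275,238), the board at (331,182), the scale bar at (327,131), and the lid edge-on at x≈435. The scanner's axes are close to the world axes. I'll zoom in for the edges.

```bash
cat > h.py <<'E'
from bench import *
import cv2,numpy as np
from scipy.spatial.transform import Rotation as R
def cam(n,s=None):
    m=camera_model(n)
    if n=="wrist":
        s=s or get_state();T=np.eye(4);T[:3,:3]=R.from_quat(s["eef_rot"]).as_matrix();T[:3,3]=s["position"]
        W=T@np.array(m["tool_from_camera"]);return np.array(m["mtx"]),W[:3,:3],W[:3,3]
    Rm=cv2.Rodrigues(np.array(m["rvec"],float))[0];return np.array(m["mtx"]),Rm.T,-Rm.T@np.array(m["tvec"]).ravel()
def rays(c,p):
    K,Rw,o=c;p=np.atleast_2d(np.array(p,float));d=np.c_[p,np.ones(len(p))]@np.linalg.inv(K).T@Rw.T;return o,d/np.linalg.norm(d,axis=1)[:,None]
def onplane(c,p,z):
    o,d=rays(c,p);return o+d*((z-o[2])/d[:,2])[:,None]
def proj(c,P):
    K,Rw,o=c;q=(np.atleast_2d(P)-o)@Rw@K.T;return q[:,:2]/q[:,2:]
def tri(c1,p1,c2,p2):
    o1,a=rays(c1,p1);o2,b=rays(c2,p2);out=[]
    for u,v in zip(a,b):
        t=np.linalg.lstsq(np.c_[u,-v],o2-o1,rcond=None)[0];out.append(np.r_[(o1+u*t[0]+o2+v*t[1])/2,np.linalg.norm(o1+u*t[0]-o2-v*t[1])])
    return np.array(out)
E
python3 - <<'E'
import cv2
a=cv2.imread("pics/top0.png")[85:285,250:450];b=cv2.imread("pics/scene0.png")[50:290,90:330]
a=cv2.convertScaleAbs(a,alpha=1.6,beta=15);b=cv2.convertScaleAbs(b,alpha=1.6,beta=15)
cv2.imwrite("pics/tc.png",cv2.resize(a,(600,600),interpolation=cv2.INTER_CUBIC))
cv2.imwrite("pics/sc.png",cv2.resize(b,(600,600),interpolation=cv2.INTER_CUBIC))
E
```

```text
(no output)
```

View pics/tc.png

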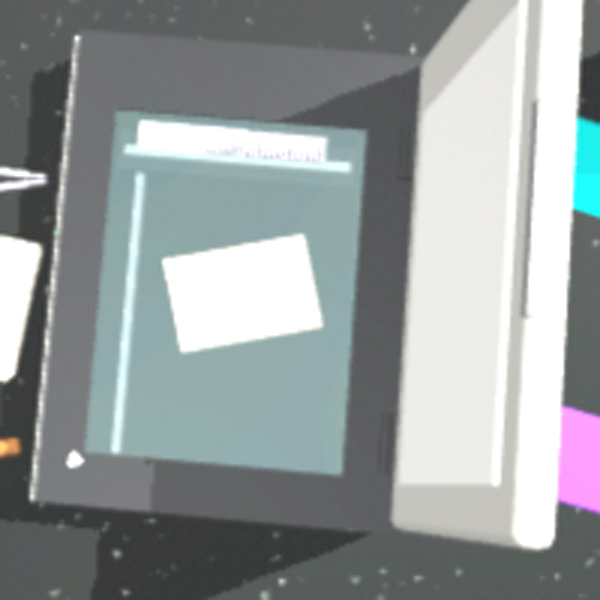

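View pics/sc.png

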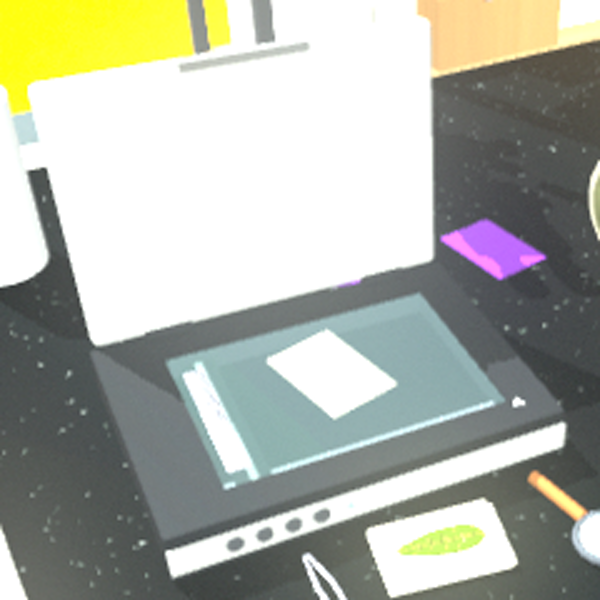

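The crops show the glass corners clearly: top crop (115,111), (367,129), (343,474) and (86,453), with the arrow at (75,458). The board is the plain rectangle. Next I'll triangulate.

```bash
cat > m.py <<'E'
from h import *
T=cam("top");S=cam("scene")
o=lambda L:np.array(L,float)/3+[250,85]-1/3
q=lambda L:np.array(L,float)/2.5+[90,50]-.3
gt=o([(115,111),(367,129),(343,474),(86,453)]);gs=q([(222,487),(168,360),(420,294),(503,400)])
print("glass tri\n",tri(T,gt,S,gs).round(4))
def board(im,roi):
    x0,y0,x1,y1=roi;hsv=cv2.cvtColor(im,cv2.COLOR_BGR2HSV)
    m=np.zeros(im.shape[:2],np.uint8);m[y0:y1,x0:x1]=((im[y0:y1,x0:x1].min(2)>105)*255)
    c=max(cv2.findContours(m,0,cv2.CHAIN_APPROX_NONE)[0],key=cv2.contourArea)
    return c
bt=board(cv2.imread("pics/top0.png"),(296,150,365,215));bs=board(cv2.imread("pics/scene0.png"),(185,178,260,222))
for n,c,C in(("top",bt,T),("scene",bs,S)):
    P=onplane(C,c[:,0],.061)[:,:2];r=cv2.minAreaRect((P*1000).astype(np.float32));print(n,r)
    g=onplane(C,gt if n=="top" else gs,.0595);print("glass",g[:,:2].round(4).tolist())
    e=[g[1]-g[0],g[2]-g[1],g[3]-g[2],g[0]-g[3]];print([ (round(np.linalg.norm(v),4),round(np.arctan2(v[1],v[0]),3)) for v in e],g.mean(0).round(4))
E
python3 m.py
```

```text
glass tri
 [[ 7.605e-01  6.370e-02  6.040e-02  7.000e-04]
 [ 7.442e-01 -1.511e-01  5.730e-02  8.900e-03]
 [ 4.495e-01 -1.326e-01  5.230e-02  5.600e-03]
 [ 4.651e-01  8.170e-02  5.660e-02  1.400e-03]]
top ((603.3194580078125, -47.414878845214844), (84.45692443847656, 124.24534606933594), 11.72085189819336)
glass [[0.7604, 0.0639], [0.7477, -0.153], [0.4517, -0.1328], [0.4644, 0.082]]
[(np.float64(0.2173), np.float64(-1.63)), (np.float64(0.2966), np.float64(3.074)), (np.float64(0.2152), np.float64(1.512)), (np.float64(0.2966), np.float64(-0.061))] [ 0.6061 -0.035   0.0595]
scene ((601.995849609375, -41.82311248779297), (85.04986572265625, 127.6290054321289), 11.331202507019043)
glass [[0.7605, 0.0626], [0.7417, -0.1441], [0.4522, -0.1216], [0.4676, 0.0842]]
[(np.float64(0.2075), np.float64(-1.662)), (np.float64(0.2904), np.float64(3.064)), (np.float64(0.2064), np.float64(1.496)), (np.float64(0.2937), np.float64(-0.074))] [ 0.6055 -0.0297  0.0595]
```

```bash
cat >> h.py <<'E'
def to(p,roll=0,s=None):
    "shift in tool axes (mm) from current pose to world TCP p"
    s=s or get_state();M=R.from_quat(s["eef_rot"]).as_matrix()
    return (M.T@(np.array(p)-s["position"])*1000).round(1).tolist()
E
python3 - <<'E'
from h import *
s=get_state();print(R.from_quat(s["eef_rot"]).as_matrix().round(3))
print(to([.30,-.10,.245]),to([.53,-.05,.245]))
E
```

```text
[[-0.     0.35  -0.937]
 [ 0.001 -0.937 -0.35 ]
 [-1.    -0.001 -0.   ]]
[0.2, -326.1, -245.9] [0.2, -292.4, -478.9]
```

Request:
{"op": "arm_command", "data": {
  "plan": [
    [[0.2,0,-165,-125,0.15],[0.2,0,-165,-125,0.15],[0.2,0,-165,-125,0.15],[0.2,0,-326,-246,0.15],[0.2,0,-326,-246,0.15]]
  ]
}}

```text
t: 0.6
position: [0.2551, -0.2501, 0.2449]
eef_rot: [0.703, 0.074, -0.703, 0.073]
wrist_force: [2.3, -0.2, -0.7]
gripper_width: 0.0508
```

Run:
```python
from h import *
s=get_state();print(s["t"],s["position"],s["joint_positions"].round(2),s["wrist_force"],s["gripper_width"])
print(to([.30,-.08,.245]),to([.56,-.045,.2]))
```

```text
0.6 [ 0.2551298  -0.25010666  0.24489229] [-1.11 -0.07  1.94  0.    1.28  0.26] [ 2.28798295 -0.15317348 -0.66534223] 0.05080090932872345
[0.1, -157.2, -78.9] [45.1, -138.0, -340.5]
```

Request:
{"op": "arm_command", "data": {
  "plan": [
    [[0.2,0,-157,-79,0],[0.2,0,-157,-79,0],[0.2,0,-157,-79,0],[0.2,0,-157,-79,0],[0.2,10,-152,-130,0]]
  ]
}}

```text
t: 1.1
position: [0.3481, -0.0724, 0.2376]
eef_rot: [0.705, 0.073, -0.702, 0.074]
wrist_force: [0.4, -2.7, 0.3]
gripper_width: 0.0511
```

Run:
```python
from h import *
s=get_state();print(s["t"],s["position"],s["joint_positions"].round(2),s["wrist_force"],s["gripper_width"])
print(to([.56,-.045,.2]))
```

```text
1.1 [ 0.34811511 -0.07236152  0.23755876] [-0.54 -0.07  1.96  0.    1.25  0.82] [ 0.41059713 -2.66768711  0.3408422 ] 0.05112129541883893
[38.5, 17.0, -212.8]
```

Request:
{"op": "arm_command", "data": {
  "plan": [
    [[0.2,38,17,-213,0],[0.2,38,17,-213,0],[0.2,38,17,-213,0],[0.2,38,17,-213,0],[0.2,38,17,-213,0]]
  ]
}}

```text
t: 1.6
position: [0.5627, -0.044, 0.1981]
eef_rot: [0.704, 0.074, -0.702, 0.074]
wrist_force: [-0.2, 0.4, 0.9]
gripper_width: 0.0516
```

Run:
```python
from h import *
s=get_state();print(s["t"],s["position"],s["joint_positions"].round(2),s["joint_velocities"].round(2))
cv2.imwrite("pics/w1.png",get_image("wrist")[:,:,::-1])
np.save("w1.npy",np.r_[s["position"],s["eef_rot"]])
```

```text
1.6 [ 0.56267003 -0.04398647  0.19814301] [-0.29  0.44  1.45 -0.    1.25  1.08] [ 0.1   0.29 -0.39 -0.01  0.11  0.1 ]
```

View pics/w1.png

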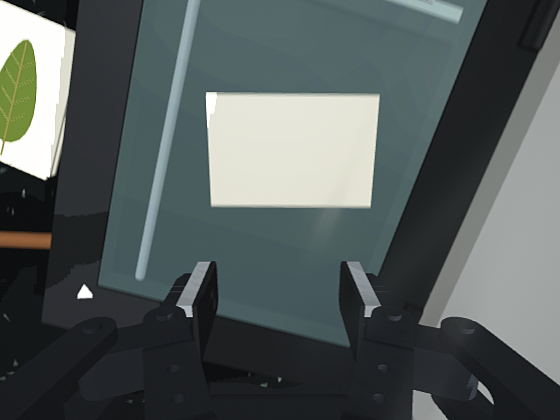

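The wrist view shows the board's corners at (207,94), (379,95), (371,208) and (211,207), the arrow's glass corner at (98,287), and the board's long axis along the jaw line. I'll compare these with the top view.

Run:
```python
from h import *
v=np.load("w1.npy");s=dict(position=v[:3],eef_rot=v[3:]);W=cam("wrist",s)
b=onplane(W,[(207,94),(379.5,95),(371.5,208),(211,207)],.061);print(b.round(4),b.mean(0),np.linalg.norm(b-np.roll(b,1,0),axis=1))
for z in(.058,.061):print("glass edge pts",z,onplane(W,[(98,287),(141,10),(350,347),(475,30)],z).round(4).tolist())
# two-view height: board corners wrist vs top
T=cam("top");c=np.array([(162,259),(305,234),(324,327),(181,353)])/3+[250-1/3,85-1/3]
print(tri(W,[(207,94),(379.5,95),(371.5,208),(211,207)],T,c).round(4))
s=get_state();print(s["position"],to([.6025,-.046,.085]))
```

```text
[[ 0.6273  0.0188  0.061 ]
 [ 0.6515 -0.0979  0.061 ]
 [ 0.5721 -0.1152  0.061 ]
 [ 0.5477  0.0032  0.061 ]] [ 0.59966939 -0.04777134  0.061     ] [0.08105026 0.11917515 0.08124514 0.12087991]
glass edge pts 0.058 [[0.461, 0.0826, 0.058], [0.6703, 0.0699, 0.058], [0.4483, -0.1326, 0.058], [0.7049, -0.1493, 0.058]]
glass edge pts 0.061 [[0.4629, 0.0814, 0.061], [0.6698, 0.0688, 0.061], [0.4503, -0.1315, 0.061], [0.7041, -0.148, 0.061]]
[[ 0.6287  0.0197  0.0637  0.0041]
 [ 0.6519 -0.0975  0.0684  0.0034]
 [ 0.5737 -0.1144  0.0666  0.0022]
 [ 0.5496  0.0033  0.066   0.0014]]
[ 0.56286679 -0.04405979  0.19811612] [113.2, 10.0, -38.1]
```

Request:
{"op": "arm_command", "data": {
  "plan": [
    [[0.2,60,11,-36,0],[0.2,100,11,-36,0],[0.2,108,11,-36,0],[0.2,108,11,-36,0],[0.2,108,11,-36,0]]
  ]
}}

```text
t: 2.15
position: [0.6006, -0.0476, 0.0913]
eef_rot: [0.704, 0.074, -0.702, 0.075]
wrist_force: [0.5, -0.2, 1.1]
gripper_width: 0.0514
```

Request:
{"op": "arm_command", "data": {
  "plan": [
    [[0.2,2,0,0,0],[0.2,4,0,0,0],[0.2,6,0,0,0],[0.2,8,0,0,0],[0.2,9,0,0,0]]
  ]
}}

```text
t: 2.65
position: [0.6006, -0.0476, 0.0822]
eef_rot: [0.704, 0.074, -0.702, 0.074]
wrist_force: [-0.9, -0.1, -0.5]
gripper_width: 0.0512
```

Request:
{"op": "arm_command", "data": {
  "plan": [
    [[0.2,2,0,0,0],[0.2,4,0,0,0],[0.2,6,0,0,0],[0.2,7,0,0,0],[0.2,7,0,0,0]]
  ]
}}

```text
t: 3.15
position: [0.6005, -0.0476, 0.075]
eef_rot: [0.704, 0.074, -0.702, 0.074]
wrist_force: [0.2, -0.5, 0.2]
gripper_width: 0.0509
```

Request:
{"op": "arm_command", "data": {
  "plan": [
    [[0.2,1,0,0,0],[0.2,1,0,0,0],[0.2,2,0,0,0],[0.2,2,0,0,0]]
  ]
}}

```text
t: 3.55
position: [0.6005, -0.0476, 0.0729]
eef_rot: [0.704, 0.074, -0.702, 0.074]
wrist_force: [-0.2, -0.3, 0.5]
gripper_width: 0.0508
```

Request:
{"op": "arm_command", "data": {
  "plan": [
    [[0.2,1,0,0,0],[0.2,1,0,0,0],[0.2,2,0,0,0],[0.2,2,0,0,0]]
  ]
}}

```text
t: 3.95
position: [0.6008, -0.0476, 0.0718]
eef_rot: [0.705, 0.074, -0.702, 0.075]
wrist_force: [-1.5, 0.6, 7.5]
gripper_width: 0.0512
```

Request:
{"op": "arm_command", "data": {
  "plan": [
    [[0.2,1,-2,2,0.01],[0.2,1.1,-6,6,0.03],[0.2,1.1,-10,10,0.05],[0.2,1.1,-14,14,0.07],[0.2,1.1,-17,17,0.08]]
  ]
}}

```text
t: 4.45
position: [0.5815, -0.0348, 0.0718]
eef_rot: [0.708, 0.045, -0.703, 0.046]
wrist_force: [1.4, -1.7, 6.0]
gripper_width: 0.0513
```

Run:
```python
from h import *
s=get_state();W=cam("wrist",s);print(s["position"],s["wrist_force"],to([.4982,.0197,.07]))
im=get_image("wrist")[:,:,::-1];cv2.imwrite("pics/w2.png",im)
```

```text
[ 0.58146023 -0.03476016  0.07183692] [ 1.40755591 -1.71363786  5.98724875] [1.1, -64.7, 75.6]
```

View pics/w2.png

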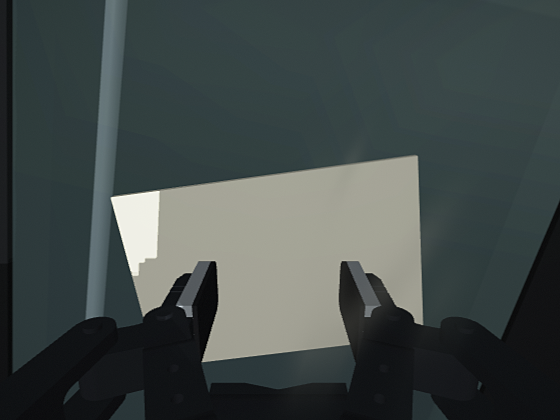

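The board (top edge (111,198) to (417,156)) is no longer aligned with the jaws. I'll measure how it actually moved.

```bash
cat >> h.py <<'E'
TGT=np.array([.4982,.0197]);YAW=-.061
def rep(C,pts,known="all",z=.061):
    P=onplane(C,pts,z)[:,:2];return P
def mask_top(name="pics/t.png"):
    im=get_image("top")[:,:,::-1].copy();cv2.imwrite(name,im);return im
E
python3 - <<'E'
from h import *
s=get_state();W=cam("wrist",s)
P=onplane(W,[(111,198),(417,156),(423,320),(203,361)],.061);print(P.round(4))
v=P[1]-P[0];L=np.linalg.norm(v);a=np.arctan2(v[1],v[0]);print(L,"board yaw",a+np.pi/2)
u=v/L;n=np.array([u[1],-u[0],0]);c=(P[0]+P[1])/2;print("centre",c[:2]+.04*n[:2],c[:2]-.04*n[:2])
M=R.from_quat(s["eef_rot"]).as_matrix();print("tool y yaw",np.arctan2(*M[[1,0],1])+np.pi/2)
E
```

```text
[[ 0.6072  0.0339  0.061 ]
 [ 0.6387 -0.0813  0.061 ]
 [ 0.5695 -0.1004  0.061 ]
 [ 0.5365 -0.0073  0.061 ]]
0.11940131179541891 board yaw 0.266522075067926
centre [ 0.58435802 -0.03421386] [ 0.66153344 -0.01314362]
tool y yaw 0.12889282417014813
```

The translation followed, but a pinched-in finger pair can't turn the board against the friction at its corners. I'll re-grip with wider jaws lined up on the board, then rotate in place.

Request:
{"op": "arm_command", "data": {
  "plan": [
    [[0.2,-6,0,-1,0],[0.7,-10,0,-2,-0.13],[0.7,-10,0,-2,-0.137],[0.7,-10,0,-2,-0.137],[0.7,-10,0,-2,-0.137]]
  ]
}}

```text
t: 5.0
position: [0.5829, -0.0342, 0.0816]
eef_rot: [0.703, 0.092, -0.699, 0.094]
wrist_force: [-0.4, 0.2, -0.2]
gripper_width: 0.0726
```

Request:
{"op": "arm_command", "data": {
  "plan": [
    [[0.7,3,0,0,0],[0.7,6,0,0,0],[0.7,9,0,0,0],[0.7,11,0,0,0],[0.7,11,0,0,0]]
  ]
}}

```text
t: 5.5
position: [0.5827, -0.0342, 0.0701]
eef_rot: [0.703, 0.092, -0.699, 0.094]
wrist_force: [0.0, -1.1, -0.4]
gripper_width: 0.0728
```

Request:
{"op": "arm_command", "data": {
  "plan": [
    [[0.7,1,0,0,0],[0.7,2,0,0,0],[0.7,2,0,0,0]]
  ]
}}

```text
t: 5.8
position: [0.5827, -0.0342, 0.0681]
eef_rot: [0.703, 0.092, -0.699, 0.094]
wrist_force: [-0.6, -0.1, 1.1]
gripper_width: 0.0729
```

Request:
{"op": "arm_command", "data": {
  "plan": [
    [[0.7,1,0,0,0],[0.7,1.5,0,0,0],[0.7,1.5,0,0,0]]
  ]
}}

```text
t: 6.1
position: [0.5828, -0.0341, 0.0667]
eef_rot: [0.703, 0.092, -0.699, 0.094]
wrist_force: [-0.4, 0.5, 1.8]
gripper_width: 0.073
```

Request:
{"op": "arm_command", "data": {
  "plan": [
    [[0.7,1,0,0,0],[0.7,1.5,0,0,0],[0.7,1.5,0,0,0]]
  ]
}}

```text
t: 6.4
position: [0.5832, -0.0341, 0.0666]
eef_rot: [0.703, 0.092, -0.699, 0.094]
wrist_force: [-3.4, 0.3, 12.4]
gripper_width: 0.0733
```

Request:
{"op": "arm_command", "data": {
  "plan": [
    [[0.7,1.3,0,0,0.03],[0.7,1.3,0,0,0.06],[0.7,1.3,0,0,0.09],[0.7,1.3,0,0,0.12],[0.7,1.3,0,0,0.15]]
  ]
}}

```text
t: 6.9
position: [0.5837, -0.0343, 0.0666]
eef_rot: [0.709, 0.039, -0.703, 0.041]
wrist_force: [-3.1, -0.4, 10.6]
gripper_width: 0.0726
```

```bash
cat >> h.py <<'E'
def board_wrist(s=None,name=None):
    "board pose from the wrist view: straight lines fitted to its far edge; centre 40 mm nearer"
    s=s or get_state();im=get_image("wrist")[:,:,::-1].copy();W=cam("wrist",s)
    if name:cv2.imwrite(name,im)
    hsv=cv2.cvtColor(im,cv2.COLOR_BGR2HSV)
    m=((im.min(2)>125)&(hsv[...,1]<60)).astype(np.uint8)
    n,l,st,_=cv2.connectedComponentsWithStats(m);k=max(range(1,n),key=lambda i:st[i,4]);b=(l==k)
    cols=np.where(b.any(0))[0];x0,x1=cols[0],cols[-1];xs=np.arange(x0+25,x1-20)
    ys=b.argmax(0)[xs]
    f=np.polyfit(xs,ys,1);r=abs(np.polyval(f,xs)-ys);ok=r<3;f=np.polyfit(xs[ok],ys[ok],1)
    P=onplane(W,[(x0,np.polyval(f,x0)),(x1,np.polyval(f,x1))],.061);v=P[1]-P[0]
    yaw=np.arctan2(v[1],v[0])+np.pi/2;M=R.from_quat(s["eef_rot"]).as_matrix();ty=np.arctan2(*M[[1,0],1])+np.pi/2
    c=P[:,:2].mean(0)-.04*np.array([np.cos(yaw),np.sin(yaw)])
    print("board yaw %.3f tool yaw %.3f L %.4f inliers %.2f centre"%(yaw,ty,np.linalg.norm(v),ok.mean()),c.round(4),"px",x0,x1,"tcp",s["position"].round(4),"F",s["wrist_force"].round(1),"t",s["t"])
    return c,yaw
E
python3 - <<'E'
from h import *
board_wrist(name="pics/w3.png")
E
```

```text
board yaw 0.190 tool yaw 0.112 L 0.1191 inliers 1.00 centre [ 0.5875 -0.0339] px 109 428 tcp [ 0.5837 -0.0343  0.0666] F [-3.1 -0.4 10.6] t 6.9
```

Request:
{"op": "arm_command", "data": {
  "plan": [
    [[0.7,1.4,0,0,0.04],[0.7,1.4,0,0,0.08],[0.7,1.4,0,0,0.12],[0.7,1.4,0,0,0.16],[0.7,1.4,0,0,0.2]]
  ]
}}

```text
t: 7.45
position: [0.5846, -0.0344, 0.0665]
eef_rot: [0.71, -0.033, -0.702, -0.031]
wrist_force: [-0.9, -0.7, 9.3]
gripper_width: 0.0725
```

Run:
```python
from h import *
board_wrist()
```

```text
board yaw 0.079 tool yaw -0.091 L 0.1232 inliers 1.00 centre [ 0.5908 -0.0363] px 100 427 tcp [ 0.5846 -0.0344  0.0665] F [-0.9 -0.7  9.3] t 7.45
```

Request:
{"op": "arm_command", "data": {
  "plan": [
    [[0.7,1.4,0,0,0.05],[0.7,1.4,0,0,0.1],[0.7,1.4,0,0,0.15],[0.7,1.4,0,0,0.2],[0.7,1.4,0,0,0.25]]
  ]
}}

```text
t: 8.0
position: [0.5858, -0.0347, 0.0666]
eef_rot: [0.702, -0.122, -0.691, -0.121]
wrist_force: [1.1, -0.6, 8.2]
gripper_width: 0.0724
```

Run:
```python
from h import *
c,y=board_wrist(name="pics/w4.png")
print(get_state()["joint_positions"].round(2))
```

```text
board yaw -0.166 tool yaw -0.345 L 0.1237 inliers 1.00 centre [ 0.5912 -0.0386] px 100 427 tcp [ 0.5858 -0.0347  0.0666] F [ 1.1 -0.6  8.2] t 8.0
[-0.26  0.63  1.51  0.    0.98  1.66]
```

View pics/w4.png

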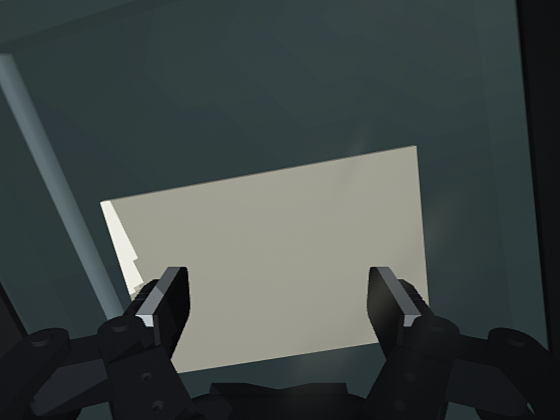

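Request:
{"op": "arm_command", "data": {
  "plan": [
    [[0.7,1.6,0,2,0],[0.7,1.6,-2,8,-0.02],[0.7,1.6,-4,18,-0.05],[0.7,1.6,-6,30,-0.08],[0.7,1.6,-8,42,-0.1]]
  ]
}}

```text
t: 8.55
position: [0.551, -0.0135, 0.0665]
eef_rot: [0.71, -0.088, -0.694, -0.086]
wrist_force: [2.8, -1.2, 13.4]
gripper_width: 0.0727
```

Run:
```python
from h import *
c,y=board_wrist(name="pics/w5.png")
print(TGT-c)
```

```text
board yaw -0.092 tool yaw -0.247 L 0.1224 inliers 1.00 centre [ 0.5575 -0.0166] px 102 427 tcp [ 0.551  -0.0135  0.0665] F [ 2.8 -1.2 13.4] t 8.55
[-0.05933283  0.03634138]
```

Request:
{"op": "arm_command", "data": {
  "plan": [
    [[0.7,1.3,-2,6,0],[0.7,1.3,-5,16,-0.01],[0.7,1.3,-9,28,-0.02],[0.7,1.3,-13,40,-0.03],[0.7,1.3,-17,51,-0.03]]
  ]
}}

```text
t: 9.1
position: [0.5066, 0.0157, 0.0665]
eef_rot: [0.713, -0.077, -0.693, -0.075]
wrist_force: [3.6, -2.1, 16.6]
gripper_width: 0.0728
```

Run:
```python
from h import *
c,y=board_wrist(name="pics/w6.png")
print(TGT-c)
```

```text
board yaw -0.062 tool yaw -0.215 L 0.1227 inliers 1.00 centre [0.5133 0.0128] px 102 427 tcp [0.5066 0.0157 0.0665] F [ 3.6 -2.1 16.6] t 9.1
[-0.01512345  0.00692881]
```

View pics/w6.png

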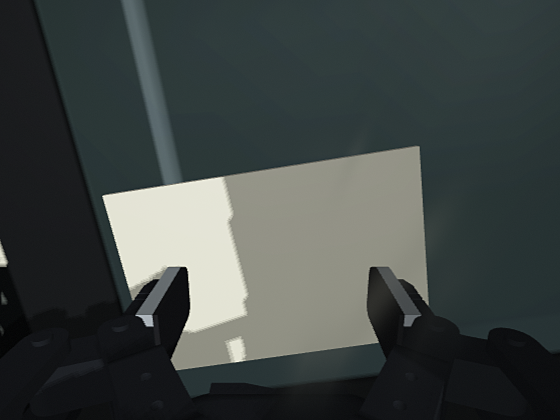

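Request:
{"op": "arm_command", "data": {
  "plan": [
    [[0.7,0.9,0,4,0],[0.7,0.9,0,9,0],[0.7,0.9,0,14,0],[0.7,0.9,-1,18,0],[0.7,0.9,-2,20,0]]
  ]
}}

```text
t: 9.65
position: [0.4882, 0.0221, 0.0666]
eef_rot: [0.715, -0.077, -0.691, -0.074]
wrist_force: [4.1, -3.1, 9.9]
gripper_width: 0.0727
```

Run:
```python
from h import *
c,y=board_wrist()
print(TGT-c)
```

```text
board yaw -0.071 tool yaw -0.215 L 0.1222 inliers 1.00 centre [0.4968 0.0183] px 104 429 tcp [0.4882 0.0221 0.0666] F [ 4.1 -3.1  9.9] t 9.65
[0.00138535 0.00140003]
```

Request:
{"op": "arm_command", "data": {
  "plan": [
    [[0.7,0.9,-2,2,0],[0.7,0.9,-4,3,0],[0.7,0.9,-6,4,0],[0.7,0.9,-8,5,0],[0.7,0.9,-8,6,0]]
  ]
}}

```text
t: 10.2
position: [0.4855, 0.0309, 0.0667]
eef_rot: [0.716, -0.078, -0.689, -0.074]
wrist_force: [4.5, -1.4, 7.8]
gripper_width: 0.0726
```

Run:
```python
from h import *
c,y=board_wrist(name="pics/w7.png")
print(TGT-c)
```

```text
board yaw -0.071 tool yaw -0.215 L 0.1203 inliers 1.00 centre [0.4971 0.0209] px 120 442 tcp [0.4855 0.0309 0.0667] F [ 4.5 -1.4  7.8] t 10.2
[ 0.00113338 -0.00118837]
```

View pics/w7.png

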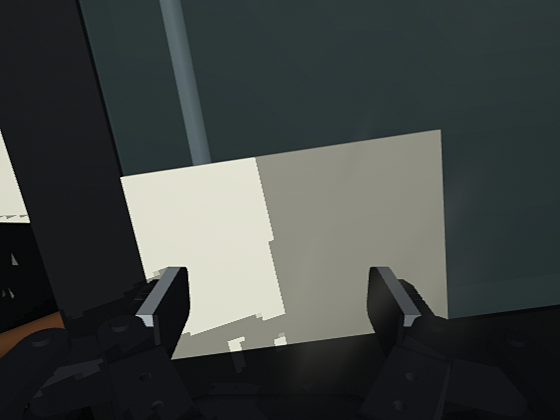

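The board is against both edges to within about 1 mm, but its yaw reads −0.07 against the rim's −0.06. I'll lift, check without contact, then re-centre and seat it once more.

Request:
{"op": "arm_command", "data": {
  "plan": [
    [[0.7,-6,0,0,0],[0.5,-10,5,-8,-0.05],[0.5,-10,15,-21,-0.15],[0.5,-10,15,-21,-0.155],[0.5,-10,15,-21,-0.155]]
  ]
}}

```text
t: 10.75
position: [0.5018, 0.0121, 0.0772]
eef_rot: [0.72, -0.025, -0.694, -0.019]
wrist_force: [-0.6, -0.3, -0.4]
gripper_width: 0.0643
```

Run:
```python
from h import *
c,y=board_wrist()
print(TGT-c, R.from_quat(get_state()["eef_rot"]).as_matrix().round(3).tolist(),get_state()["gripper_width"])
```

```text
board yaw -0.073 tool yaw -0.062 L 0.1195 inliers 1.00 centre [0.4974 0.0211] px 108 400 tcp [0.5018 0.0121 0.0772] F [-0.6 -0.3 -0.4] t 10.75
[ 0.00084471 -0.0013944 ] [[0.036, -0.062, -0.997], [-0.009, -0.998, 0.062], [-0.999, 0.007, -0.037]] 0.0645472330736962
```

Request:
{"op": "arm_command", "data": {
  "plan": [
    [[0.5,3,0,0,0],[0.5,6,0,0,0],[0.5,8,0,0,0],[0.5,9,0,0,0],[0.5,9,0,0,0]]
  ]
}}

```text
t: 11.3
position: [0.5024, 0.0124, 0.0691]
eef_rot: [0.72, -0.025, -0.693, -0.019]
wrist_force: [-3.1, -0.1, 11.4]
gripper_width: 0.0643
```

Request:
{"op": "arm_command", "data": {
  "plan": [
    [[0.5,0.7,0,0,0],[0.5,1.2,0,0,0],[0.5,1.2,0,0,0]]
  ]
}}

```text
t: 11.6
position: [0.5029, 0.0124, 0.0691]
eef_rot: [0.721, -0.025, -0.693, -0.019]
wrist_force: [-3.9, -0.2, 14.5]
gripper_width: 0.0644
```

Now I'll push −x (tool +z) about 8 mm, then +y (tool −y) about 8 mm.

Request:
{"op": "arm_command", "data": {
  "plan": [
    [[0.5,1.0,0,2,0],[0.5,1.0,0,4,0],[0.5,1.0,0,6,0],[0.5,1.0,0,8,0],[0.5,1.0,0,8,0]]
  ]
}}

```text
t: 12.1
position: [0.4967, 0.0126, 0.0692]
eef_rot: [0.722, -0.025, -0.691, -0.019]
wrist_force: [2.7, 0.9, 9.7]
gripper_width: 0.0641
```

Request:
{"op": "arm_command", "data": {
  "plan": [
    [[0.5,1.0,-2,1,0],[0.5,1.0,-4,2,0],[0.5,1.0,-6,2,0],[0.5,1.0,-8,3,0],[0.5,1.0,-8,3,0]]
  ]
}}

```text
t: 12.6
position: [0.4956, 0.0204, 0.0693]
eef_rot: [0.724, -0.026, -0.689, -0.019]
wrist_force: [0.2, -2.4, 10.1]
gripper_width: 0.0642
```

Request:
{"op": "arm_command", "data": {
  "plan": [
    [[0.5,-1,0,0,0],[0.5,-6,0,-5,0],[0.5,-40,0,-30,0],[0.5,-90,0,-60,0],[0.5,-100,0,-60,0]]
  ]
}}

```text
t: 13.1
position: [0.5535, 0.0174, 0.1762]
eef_rot: [0.726, -0.026, -0.687, -0.019]
wrist_force: [0.1, 0.7, 0.2]
gripper_width: 0.0638
```

Run:
```python
from h import *
cv2.imwrite("pics/top1.png",get_image("top")[:,:,::-1])
c,y=board_wrist(name="pics/w8.png")
print(TGT-c)
```

```text
board yaw -0.076 tool yaw -0.064 L 0.1191 inliers 1.00 centre [0.4976 0.0212] px 191 359 tcp [0.5535 0.0175 0.1773] F [0.4 0.8 2.8] t 13.15
[ 0.00057455 -0.00148871]
```

View pics/w8.png

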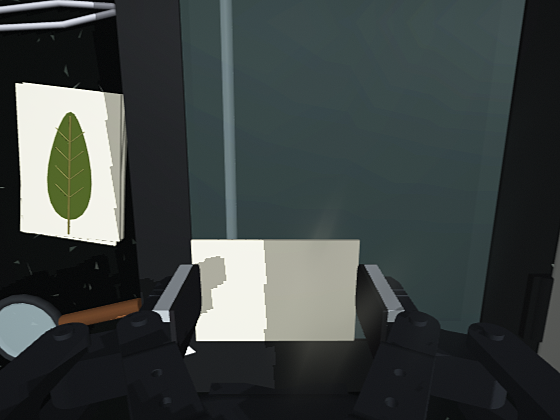

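The board looks flush: corner (191,240) is on the rim line, and its lower edge runs along the dark rim at y≈341. I'll check the gaps numerically from pixel profiles and prepare the lid geometry.

Run:
```python
from h import *
im=cv2.imread("pics/w8.png").astype(int);s=get_state();W=cam("wrist",s)
g=im[...,0]
# glass left edge rows 60..230 : dark->teal
pts=[]
for r in range(60,232,4):
    d=np.diff(cv2.GaussianBlur(im[r:r+1,160:215,0].astype(np.float32),(5,1),0)[0]);k=d.argmax();pts.append((160+k+.5,r))
P=onplane(W,pts,.058);f=np.polyfit(P[:,0],P[:,1],1);print("glass left yaw",np.arctan(f[0]),"rms",np.std(P[:,1]-np.polyval(f,P[:,0])))
# right edge
pts=[]
for r in range(60,300,4):
    d=np.diff(cv2.GaussianBlur(im[r:r+1,465:535,0].astype(np.float32),(5,1),0)[0]);k=d.argmin();pts.append((465+k+.5,r))
Q=onplane(W,pts,.058);h=np.polyfit(Q[:,0],Q[:,1],1);print("right yaw",np.arctan(h[0]),"width",np.polyval(f,.55)-np.polyval(h,.55))
# board left edge
for r in(246,252): print(r,im[r,180:200].tolist())
for c in(230,290,340): print(c,im[332:352,c].tolist())
# near rim line right of board: teal -> dark
for c in(380,440): print(c,im[325:350,c,0].tolist())
```

```text
glass left yaw -0.06875519690095934 rms 0.00019830393673224956
right yaw -0.06609728726445169 width 0.21344097891650676
246 [[35, 33, 32], [36, 34, 32], [36, 33, 31], [36, 34, 32], [36, 32, 32], [37, 34, 33], [37, 35, 33], [37, 34, 33], [35, 32, 30], [29, 25, 25], [30, 27, 26], [197, 214, 215], [250, 255, 255], [239, 246, 246], [236, 244, 244], [236, 244, 244], [237, 244, 244], [236, 244, 244], [237, 244, 244], [236, 244, 244]]
252 [[36, 33, 31], [36, 33, 31], [36, 34, 32], [36, 34, 32], [36, 33, 32], [35, 33, 31], [36, 34, 31], [35, 34, 32], [36, 33, 31], [31, 29, 26], [11, 7, 4], [170, 186, 186], [247, 255, 255], [241, 248, 249], [236, 244, 245], [236, 244, 244], [236, 244, 244], [236, 244, 244], [236, 244, 244], [237, 244, 245]]
230 [[235, 243, 243], [235, 243, 243], [235, 243, 243], [235, 243, 243], [235, 243, 243], [235, 243, 243], [236, 244, 244], [243, 251, 251], [247, 255, 255], [49, 53, 52], [23, 19, 17], [34, 31, 29], [34, 32, 30], [35, 33, 31], [35, 33, 30], [34, 32, 30], [34, 32, 30], [35, 33, 30], [35, 33, 31], [35, 34, 31]]
290 [[156, 170, 170], [155, 169, 169], [156, 170, 169], [156, 170, 169], [155, 169, 169], [156, 170, 169], [157, 171, 171], [163, 177, 177], [144, 157, 157], [36, 38, 37], [31, 32, 31], [36, 37, 36], [35, 37, 36], [35, 37, 35], [34, 36, 35], [36, 37, 36], [34, 36, 35], [34, 36, 35], [34, 36, 35], [34, 36, 35]]
340 [[148, 161, 161], [147, 161, 161], [147, 160, 160], [147, 160, 160], [146, 160, 160], [147, 160, 161], [147, 161, 161], [153, 168, 167], [125, 136, 135], [44, 46, 45], [42, 45, 43], [45, 48, 47], [45, 48, 47], [45, 48, 47], [44, 47, 46], [44, 47, 46], [44, 46, 45], [42, 45, 44], [42, 45, 44], [42, 44, 43]]
380 [24, 22, 23, 21, 22, 21, 21, 20, 21, 21, 22, 20, 20, 21, 23, 25, 22, 23, 22, 29, 30, 29, 29, 29, 29]
440 [51, 49, 49, 43, 29, 29, 28, 26, 27, 27, 26, 26, 27, 27, 26, 26, 26, 26, 25, 27, 26, 26, 25, 25, 28]
```

Board check: there is at most 1 px (about 0.7 mm) between board and rim on both sides, with no glass showing. Next is the lid angle.

Run:
```python
from h import *
T=cam("top");S=cam("scene")
A=tri(T,[(421,266)],S,[(263.4,57)]);print("free edge -x inner",A.round(4))
y=-.063;Rz=R.from_euler("z",y).as_matrix();O=np.array([.6174,-.0387,0]);H=O+Rz@[0,-.143,.064];print("hinge",H)
l=Rz.T@(A[0,:3]-H);print("in scanner axes from hinge",l.round(4),"angle",np.arctan2(l[2],l[1]))
for th in(1.5,1.6,1.7):
  for n,w in(("in",0),("out",-.027)):
    P=[H+Rz@[sx,.29*np.cos(th)+w*np.sin(th),.29*np.sin(th)-w*np.cos(th)] for sx in(-.2,.2)];print(th,n,"top",proj(T,P).round(0).tolist(),"scene",proj(S,P).round(0).tolist())
s=get_state();print(s["position"],s["joint_positions"].round(2))
```

```text
free edge -x inner [[ 0.4071 -0.172   0.3552  0.0052]]
hinge [ 0.60839696 -0.18141631  0.064     ]
in scanner axes from hinge [-0.2015 -0.0033  0.2912] angle 1.5821777785233913
1.5 in top [[406.0, 265.0], [418.0, 45.0]] scene [[266.0, 61.0], [101.0, 91.0]]
1.5 out top [[422.0, 267.0], [433.0, 45.0]] scene [[261.0, 56.0], [99.0, 85.0]]
1.6 in top [[423.0, 267.0], [434.0, 46.0]] scene [[261.0, 57.0], [99.0, 85.0]]
1.6 out top [[439.0, 268.0], [449.0, 47.0]] scene [[257.0, 53.0], [97.0, 81.0]]
1.7 in top [[439.0, 268.0], [449.0, 47.0]] scene [[256.0, 54.0], [97.0, 81.0]]
1.7 out top [[454.0, 269.0], [463.0, 49.0]] scene [[252.0, 51.0], [95.0, 78.0]]
[0.55216363 0.01762989 0.17463545] [-0.18  0.41  1.55 -0.    1.12  1.46]
```

Run:
```python
from h import *
print(to([.50,.0,.44]))
```

```text
[-267.6, 23.1, 36.5]
```

Request:
{"op": "arm_command", "data": {
  "plan": [
    [[-1,-50,4,8,-0.14],[-1,-95,8,15,-0.28],[-1,-140,12,22,-0.42],[-1,-185,17,30,-0.56],[-1,-230,23,36,-0.7]]
  ]
}}

```text
t: 13.7
position: [0.5015, -0.0002, 0.403]
eef_rot: [0.687, 0.214, -0.655, 0.233]
wrist_force: [0.9, 0.2, 0.4]
gripper_width: 0.0003
```

Run:
```python
from h import *
s=get_state();print(s["position"],s["joint_positions"].round(2),to([.50,.0,.44]),to([.5,-.26,.44]))
```

```text
[ 5.01469787e-01 -2.49222230e-04  4.02982016e-01] [-0.24  0.17  1.27  0.    1.64  0.69] [-37.0, 0.4, -0.2] [-34.2, 208.5, 155.6]
```

Request:
{"op": "arm_command", "data": {
  "plan": [
    [[-1,-37,0,0,-0.14],[-1,-37,0,0,-0.28],[-1,-37,20,15,-0.42],[-1,-36,50,37,-0.56],[-1,-36,80,60,-0.7]]
  ]
}}

```text
t: 14.2
position: [0.4994, -0.1007, 0.4385]
eef_rot: [0.563, 0.428, -0.541, 0.455]
wrist_force: [0.1, 0.6, -0.9]
gripper_width: -0.0002
```

Run:
```python
from h import *
s=get_state();print(s["position"],s["joint_positions"].round(2),to([.5,-.26,.44]))
```

```text
[ 0.49937265 -0.10069692  0.43848043] [-0.44  0.2   1.15  0.01  1.74 -0.21] [0.0, 35.6, 155.3]
```

Request:
{"op": "arm_command", "data": {
  "plan": [
    [[-1,0,10,40,-0.1],[-1,0,20,80,-0.2],[-1,0,28,120,-0.2],[-1,0,36,155,-0.2],[-1,0,36,155,-0.2]]
  ]
}}

```text
t: 14.7
position: [0.5, -0.2636, 0.4369]
eef_rot: [0.516, 0.481, -0.497, 0.506]
wrist_force: [-0.1, -0.2, -0.7]
gripper_width: -0.0001
```

```bash
cat > lid.py <<'E'
from h import *
y=-.063;Rz=R.from_euler("z",y).as_matrix();H=np.array([.6084,-.1814,.064])
s=get_state();M=R.from_quat(s["eef_rot"]).as_matrix()
def tcp(th,sx=-.10,r=.255,ov=0):
    u=np.array([0,np.cos(th),np.sin(th)]);n=np.array([0,-np.sin(th),np.cos(th)])
    tip=H+Rz@(np.array([sx,0,0])+r*u+(.027-ov)*n+[0,-.011,0])
    return tip-.014*M[:,0]
if __name__=="__main__":
    import sys
    print(s["position"].round(4),s["joint_positions"].round(2),"F",s["wrist_force"].round(1),M[:,0].round(3),M[:,2].round(3),s["t"])
    for th in map(float,sys.argv[1:]):print(th,tcp(th).round(4),to(tcp(th),s=s))
E
python3 lid.py 1.7 1.6 1.5 1.4 1.3
```

```text
[ 0.5    -0.2636  0.4369] [-0.7   0.34  0.97  0.02  1.79 -0.67] F [-0.1 -0.2 -0.7] [ 0.044 -0.007 -0.999] [-0.026 -1.     0.006] 14.7
1.7 [ 0.5035 -0.2455  0.3274] [109.4, -1.8, -18.8]
1.6 [ 0.5051 -0.2203  0.3321] [104.6, -0.6, -44.0]
1.5 [ 0.5067 -0.1949  0.3343] [102.4, 0.4, -69.5]
1.4 [ 0.5083 -0.1693  0.3339] [102.6, 1.4, -95.1]
1.3 [ 0.5099 -0.1439  0.3309] [105.5, 2.2, -120.6]
```

Request:
{"op": "arm_command", "data": {
  "plan": [
    [[-1,40,0,0,0],[-1,80,0,0,0],[-1,105,0,0,0],[-1,105,0,-15,0],[-1,105,0,-25,0]]
  ]
}}

```text
t: 15.2
position: [0.5054, -0.2376, 0.3325]
eef_rot: [0.516, 0.481, -0.497, 0.506]
wrist_force: [-1.0, 1.0, 1.4]
gripper_width: -0.0
```

Request:
{"op": "arm_command", "data": {
  "plan": [
    [[-1,0,0,-4,0],[-1,0,0,-8,0],[-1,0,0,-12,0],[-1,0,0,-16,0],[-1,0,0,-20,0]]
  ]
}}

```text
t: 15.7
position: [0.5059, -0.2175, 0.3325]
eef_rot: [0.516, 0.481, -0.497, 0.506]
wrist_force: [0.2, 0.7, 0.2]
gripper_width: 0.0002
```

```bash
python3 lid.py 1.6 1.5 1.4 1.3 1.2 1.1
```

```text
[ 0.5059 -0.2175  0.3325] [-0.63  0.3   1.29  0.02  1.51 -0.6 ] F [0.2 0.7 0.2] [ 0.045 -0.007 -0.999] [-0.026 -1.     0.006] 15.7
1.6 [ 0.5051 -0.2204  0.3321] [0.4, -0.7, 2.9]
1.5 [ 0.5067 -0.1949  0.3343] [-1.9, 0.3, -22.6]
1.4 [ 0.5083 -0.1693  0.3339] [-1.6, 1.3, -48.2]
1.3 [ 0.5099 -0.1439  0.3309] [1.3, 2.1, -73.7]
1.2 [ 0.5115 -0.1189  0.3254] [6.6, 2.8, -98.7]
1.1 [ 0.513  -0.0946  0.3175] [14.5, 3.3, -123.1]
```

Request:
{"op": "arm_command", "data": {
  "plan": [
    [[-1,0,0,-5,0],[-1,-1,0,-12,0],[-1,-2,0,-20,0],[-1,-2,1,-28,0],[-1,-2,1,-36,0]]
  ]
}}

```text
t: 16.2
position: [0.5077, -0.1813, 0.3346]
eef_rot: [0.516, 0.48, -0.497, 0.506]
wrist_force: [0.3, -4.6, 0.3]
gripper_width: -0.0001
```

```bash
python3 lid.py 1.4 1.3 1.2 1.1
```

```text
[ 0.5077 -0.1813  0.3346] [-0.57  0.27  1.32  0.02  1.51 -0.54] F [ 0.3 -4.6  0.3] [ 0.045 -0.008 -0.999] [-0.026 -1.     0.007] 16.2
1.4 [ 0.5083 -0.1693  0.3339] [0.6, 0.2, -12.0]
1.3 [ 0.5099 -0.1439  0.3309] [3.4, 1.1, -37.5]
1.2 [ 0.5115 -0.1189  0.3254] [8.8, 1.7, -62.6]
1.1 [ 0.513  -0.0946  0.3175] [16.6, 2.3, -87.0]
```

Request:
{"op": "arm_command", "data": {
  "plan": [
    [[-1,0.6,0,-12,0],[-1,1.8,0,-24,0],[-1,3.4,1,-37,0],[-1,6,1,-50,0],[-1,9,2,-62,0]]
  ]
}}

```text
t: 16.7
position: [0.5117, -0.1181, 0.3251]
eef_rot: [0.516, 0.481, -0.497, 0.506]
wrist_force: [-0.4, -3.0, 2.6]
gripper_width: 0.0001
```

```bash
python3 lid.py 1.2 1.1 1.0 .9 .8 .7
```

```text
[ 0.5117 -0.1181  0.3251] [-0.46  0.24  1.38  0.01  1.47 -0.43] F [-0.4 -3.   2.6] [ 0.045 -0.008 -0.999] [-0.026 -1.     0.006] 16.7
1.2 [ 0.5115 -0.1189  0.3254] [-0.3, -0.1, 0.8]
1.1 [ 0.5131 -0.0946  0.3175] [7.5, 0.4, -23.7]
1.0 [ 0.5145 -0.0711  0.3071] [17.7, 0.8, -47.2]
0.9 [ 0.5159 -0.0489  0.2945] [30.2, 1.1, -69.5]
0.8 [ 0.5172 -0.028   0.2797] [44.9, 1.2, -90.5]
0.7 [ 0.5185 -0.0087  0.2629] [61.6, 1.2, -110.0]
```

Request:
{"op": "arm_command", "data": {
  "plan": [
    [[-1,3.6,0,-12,0],[-1,7.5,0,-24,0],[-1,12.4,1,-36,0],[-1,18,1,-47,0],[-1,24,1,-58,0]]
  ]
}}

```text
t: 17.2
position: [0.5153, -0.0593, 0.3004]
eef_rot: [0.516, 0.481, -0.497, 0.506]
wrist_force: [0.8, -2.0, 2.8]
gripper_width: 0.0001
```

```bash
python3 lid.py 1.0 .9 .8 .7 .6 .5 .4
```

```text
[ 0.5153 -0.0593  0.3004] [-0.34  0.24  1.45  0.01  1.41 -0.32] F [ 0.8 -2.   2.8] [ 0.045 -0.007 -0.999] [-0.026 -1.     0.006] 17.2
1.0 [ 0.5145 -0.0712  0.3071] [-6.7, -0.2, 11.9]
0.9 [ 0.5159 -0.0489  0.2945] [5.8, 0.1, -10.4]
0.8 [ 0.5172 -0.028   0.2797] [20.5, 0.2, -31.4]
0.7 [ 0.5185 -0.0087  0.2629] [37.2, 0.2, -50.9]
0.6 [0.5196 0.0088 0.2443] [55.8, -0.0, -68.6]
0.5 [0.5206 0.0244 0.2239] [76.0, -0.3, -84.3]
0.4 [0.5214 0.0379 0.2022] [97.7, -0.8, -97.9]
```

Request:
{"op": "arm_command", "data": {
  "plan": [
    [[-1,6,0,-10.5,0],[-1,13,0,-21,0],[-1,20.5,0,-31.5,0],[-1,28.5,0,-41.5,0],[-1,37,0,-51,0]]
  ]
}}

```text
t: 17.7
position: [0.5183, -0.0077, 0.2623]
eef_rot: [0.516, 0.481, -0.497, 0.506]
wrist_force: [1.0, -1.5, 3.1]
gripper_width: -0.0003
```

```bash
python3 lid.py .7 .6 .5 .4 .3
```

```text
[ 0.5183 -0.0077  0.2623] [-0.24  0.26  1.52  0.    1.31 -0.22] F [ 1.  -1.5  3.1] [ 0.045 -0.007 -0.999] [-0.026 -1.     0.006] 17.7
0.7 [ 0.5185 -0.0087  0.2629] [-0.6, 0.2, 1.0]
0.6 [0.5196 0.0088 0.2443] [18.0, 0.1, -16.6]
0.5 [0.5206 0.0244 0.2239] [38.2, -0.2, -32.4]
0.4 [0.5214 0.0379 0.2022] [59.9, -0.7, -46.0]
0.3 [0.5221 0.0492 0.1791] [82.9, -1.3, -57.4]
```

Request:
{"op": "arm_command", "data": {
  "plan": [
    [[-1,9,0,-8.5,0],[-1,18,0,-17,0],[-1,28,0,-25,0],[-1,38,0,-32.5,0],[-1,49,0,-39.5,0]]
  ]
}}

```text
t: 18.2
position: [0.5213, 0.0322, 0.2122]
eef_rot: [0.516, 0.481, -0.497, 0.506]
wrist_force: [-0.5, -0.8, 2.2]
gripper_width: 0.0002
```

```bash
python3 lid.py .45 .4 .35 .3 .25 .2 .1 0
```

```text
[0.5213 0.0322 0.2122] [-0.16  0.31  1.59  0.    1.2  -0.14] F [-0.5 -0.8  2.2] [ 0.044 -0.007 -0.999] [-0.025 -1.     0.006] 18.2
0.45 [0.521  0.0315 0.2132] [-1.0, -0.3, 0.7]
0.4 [0.5214 0.0379 0.2022] [10.0, -0.5, -5.8]
0.35 [0.5218 0.0438 0.1908] [21.4, -0.8, -11.8]
0.3 [0.5221 0.0492 0.1791] [33.0, -1.1, -17.2]
0.25 [0.5224 0.0539 0.1672] [44.9, -1.5, -22.1]
0.2 [0.5227 0.0581 0.1551] [57.0, -1.8, -26.3]
0.1 [0.5231 0.0645 0.1303] [81.7, -2.7, -32.9]
0.0 [0.5233 0.0685 0.105 ] [107.0, -3.7, -37.0]
```

Slowing down for the last part.

Request:
{"op": "arm_command", "data": {
  "plan": [
    [[-1,8,0,-4.5,0],[-1,16,0,-9,0],[-1,24,-1,-13,0],[-1,32,-1,-17,0],[-1,39,-1,-20,0]]
  ]
}}

```text
t: 18.7
position: [0.5225, 0.0521, 0.1724]
eef_rot: [0.516, 0.481, -0.497, 0.506]
wrist_force: [-0.5, -1.5, 1.8]
gripper_width: 0.0003
```

Request:
{"op": "arm_command", "data": {
  "plan": [
    [[-1,7,0,-3,0],[-1,14,0,-5,0],[-1,21,0,-7,0],[-1,28,-1,-9,0],[-1,34,-1,-11,0]]
  ]
}}

```text
t: 19.2
position: [0.5232, 0.0629, 0.1377]
eef_rot: [0.515, 0.481, -0.497, 0.506]
wrist_force: [0.5, -0.9, 1.7]
gripper_width: -0.0002
```

```bash
python3 lid.py .15 .1 0.05 0
```

```text
[0.5232 0.0629 0.1377] [-0.1   0.41  1.67 -0.    1.02 -0.07] F [ 0.5 -0.9  1.7] [ 0.044 -0.007 -0.999] [-0.026 -1.     0.006] 19.2
0.15 [0.5229 0.0616 0.1428] [-5.1, -0.1, 1.3]
0.1 [0.5231 0.0646 0.1303] [7.4, -0.5, -1.7]
0.05 [0.5232 0.0668 0.1177] [20.0, -1.0, -4.0]
0.0 [0.5233 0.0685 0.105 ] [32.7, -1.5, -5.8]
```

Request:
{"op": "arm_command", "data": {
  "plan": [
    [[-1,4,0,-1,0],[-1,8,0,-2,0],[-1,12,0,-3,0],[-1,16,0,-4,0],[-1,20,0,-4,0]]
  ]
}}

```text
t: 19.7
position: [0.5243, 0.067, 0.1175]
eef_rot: [0.516, 0.481, -0.497, 0.506]
wrist_force: [-0.3, 0.1, 0.8]
gripper_width: -0.0002
```

Request:
{"op": "arm_command", "data": {
  "plan": [
    [[-1,2,0,-0.5,0],[-1,4,0,-1,0],[-1,6,0,-1,0],[-1,8,0,-1,0],[-1,9,0,-1,0]]
  ]
}}

```text
t: 20.2
position: [0.5247, 0.0679, 0.1083]
eef_rot: [0.516, 0.481, -0.497, 0.506]
wrist_force: [-0.3, 0.4, 0.1]
gripper_width: 0.0001
```

Request:
{"op": "arm_command", "data": {
  "plan": [
    [[-1,1,0,0,0],[-1,2,0,0,0],[-1,3,0,0,0],[-1,3,0,0,0]]
  ]
}}

```text
t: 20.6
position: [0.5249, 0.0679, 0.1053]
eef_rot: [0.516, 0.481, -0.497, 0.506]
wrist_force: [-0.7, 0.2, 0.6]
gripper_width: 0.0002
```

Request:
{"op": "arm_command", "data": {
  "plan": [
    [[-1,1,0,0,0],[-1,2,0,0,0],[-1,2,0,0,0]]
  ]
}}

```text
t: 20.9
position: [0.5251, 0.0679, 0.105]
eef_rot: [0.516, 0.481, -0.497, 0.506]
wrist_force: [-8.5, 0.5, 18.5]
gripper_width: -0.0005
```

Request:
{"op": "arm_command", "data": {
  "plan": [
    [[-1,1,0,0,0],[-1,1.5,0,0,0],[-1,1.5,0,0,0]]
  ]
}}

```text
t: 21.2
position: [0.525, 0.068, 0.105]
eef_rot: [0.516, 0.481, -0.496, 0.507]
wrist_force: [-9.1, 0.9, 18.0]
gripper_width: 0.0003
```

There's a firm stop at TCP z = 0.105, exactly the predicted closed height. I'll lift clear and check.

Request:
{"op": "arm_command", "data": {
  "plan": [
    [[-1,-2,0,0,0],[-1,-20,0,0,0],[-1,-60,0,0,0],[-1,-100,0,0,0],[-1,-140,0,0,0]]
  ]
}}

```text
t: 21.7
position: [0.5184, 0.0689, 0.2462]
eef_rot: [0.516, 0.481, -0.497, 0.507]
wrist_force: [0.4, -0.7, 0.4]
gripper_width: -0.0004
```

Request:
{"op": "arm_command", "data": {
  "plan": [
    [[-1,0,120,60,0],[-1,0,120,60,0],[-1,0,120,60,0],[-1,0,120,60,0],[-1,0,120,60,0]]
  ]
}}

```text
t: 22.2
position: [0.6367, 0.0058, 0.2511]
eef_rot: [0.515, 0.481, -0.497, 0.506]
wrist_force: [0.4, 0.7, -0.4]
gripper_width: 0.0001
```

Run:
```python
from h import *
s=get_state();print(s["t"],s["position"],s["wrist_force"])
im=get_image("scene")[:,:,::-1];im2=get_image("top")[:,:,::-1]
a=cv2.resize(im[50:310,90:370],(400,372));b=cv2.resize(im2[40:300,190:470],(400,372))
cv2.imwrite("pics/end.png",np.hstack([a,b]))
T=cam("top");S=cam("scene")
y=-.063;Rz=R.from_euler("z",y).as_matrix();H=np.array([.6084,-.1814,.064])
P=[H+Rz@[sx,sy,.027] for sx in(-.2,.2) for sy in(.29,0)]
print(((proj(S,P)-[90,50])*400/280).round(0).tolist(),((proj(T,P)-[190,40])*400/280+[400,0]).round(0).tolist())
```

```text
22.2 [0.63665597 0.00575753 0.25106775] [ 0.37063205  0.67872631 -0.44475836]
[[318.0, 219.0], [247.0, 137.0], [90.0, 292.0], [48.0, 188.0]] [[502.0, 300.0], [674.0, 315.0], [523.0, 75.0], [687.0, 87.0]]
```

View pics/end.png

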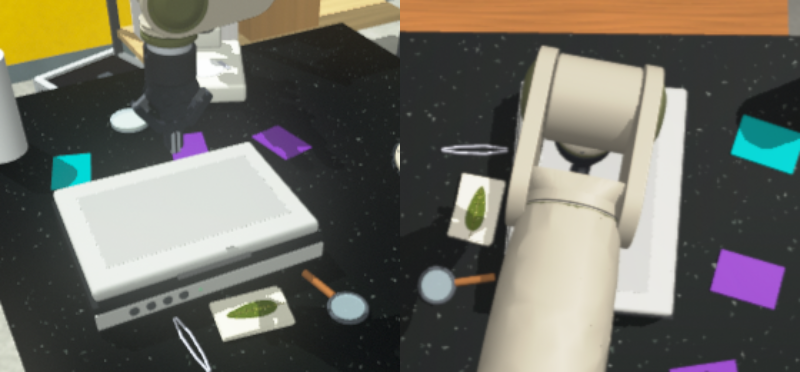

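The lid is shut: its corners at about (318,221), (248,143), (92,294) and (54,190) match the closed prediction within a few pixels. The forceps, boards pile and lens are where they were, and the arm is clear. I'm handing the job in.

```bash
python3 -c "
from bench import *
print(close_job())"
```

```text
the job is handed in; nothing more can be done
None
```

I dragged the board into the arrow's corner with the fingertips, closed the lid from behind, and handed the job in at about 22 s of the 67 s allowed.

- **Board:** The first drag turned it the wrong way because the jaws were too narrow. I re-gripped with wider jaws, turned it back, and pushed it against both rim edges twice. In the last view before closing, the gap on both sides was at most about 1 px (0.7 mm), with no glass showing. The centre was within 1.6 mm of the target.
- **Disagreement:** The board's yaw read −0.076 rad, against −0.061 to −0.069 for the glass edges depending on the view. That is about 1–2 mm over its length and close to the calibration error.
- **Lid:** I pushed it shut with about 2–5 N and got a firm stop of about 18 N at the predicted closed height. The final image shows it flat on the scanner.
- **Other things:** The pile, forceps and lens look unmoved in the final view. The arm ended clear, with no contact force. I did not re-measure the scale bar, but the fingers and the board never went near it. I also did not re-check the jar; the arm stayed well away from it.

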